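# Sweep the finished specimens into the return bay

## Robot

A 7-joint arm with a two-finger parallel gripper is mounted at the origin on the work surface. World frame = base frame: x ahead of the robot, y to its left, z up, the work surface at z = 0. Lengths are in mm, angles in rad, forces in N, time in s.
With the tool pointing down it reaches from about 425 to 950 mm from the base axis. Payload 16.7 kg.
Tool frame: the origin (TCP) lies at the very end of the fingers, on their centre line; the grasp point (between the pads) lies 19 mm behind it; z points along the fingers, y is the line along which they close (so a half turn about z gives the same grasp; the last joint's range is limited). The gripper opens to 94 mm and grips with 3 to 60 N. Pads are 16 mm wide; open, the fingers measure 119 mm over their backs; the gripper's body (75 mm by 177 mm) begins 78 mm behind the grasp point.
Start: joints at [-1.45, 0.426, 0.074, 1.606, -0.034, 1.111, -0.067], TCP at [180.569, 650.361, 205.467] pointing down, gripper open.
Joint ranges: [-2.85, 2.85], [-0.5, 2.14], [-1.23, 1.37], [0.21, 2.46], [-1.02, 4.16], [0.16, 2.05], [-2.73, 2.73]. Speed limits (rad/s): [1.89, 1.89, 2.39, 2.39, 3.01, 3.01, 3.01].

## Interface

Orientations are given as [roll, pitch, yaw] about the fixed x, y, z axes, in that order (R = Rz(yaw) Ry(pitch) Rx(roll)).
In Python, from station import telemetry, vision, r gives the robot as it stands.
- The arm moves only by the shell command python3 -m creep 'ROWS' [OPENING] [FORCE]. ROWS is JSON, a list of rows, each an object with "travel": the shift along the tool's x, y, z in mm, a list of three; "turn": the turn, a rotation vector about the tool's x, y, z in degrees, a list of three. In form: [{"travel": [dx, dy, dz], "turn": [ax, ay, az]}, ...]. A call has 1 to 12 rows; each row shifts and turns the commanded pose from where the row before left it, along the tool's axes as they then stand; what a row does not reach is not made up. A row lasts 1/8 s, in which the tool goes at most 62.5 mm and 10.7 degrees, less where a joint would pass 70% of its speed; a pose out of reach is approached as far as the arm can. A call with a gripper value outside its range is refused whole. OPENING is the finger opening in mm, from 0 to 94, set as the call begins (- or left out, the last holds). The fingers move at their own pace and stop on an object; FORCE is the grip in N (left out, the last holds). Time passes only in rows, so rows that do not move let the fingers close. It gives the time, the measured TCP pose, the force, the opening and the grip force at its end, in the units of the state.
- telemetry.get_obs(): the state, without advancing time (a new reading comes with each control period).
- vision.camera(name): name is "scene" or "top" or "wrist"; returns a dict with "pixels" (420x560x3 uint8, blue, green, red), "range_z" (420x560 float32, mm along the optical axis (not along the pixel's ray), 0 where there is no reading), "K" (3x3 intrinsics, pixels), "R" (3x3) and "t" (3): a world point X has camera coordinates R X + t. Camera axes: x right, y down, z forward; pixel columns grow to the right and rows downward; lengths in mm; the calibration is good to about 2 mm. The wrist camera is an equidistant fisheye: a pixel r from the principal point sees the ray r / f radians off the axis. A picture is of the moment at which its call begins.
- r.close_job(): hands the job in; it is judged then, once.
The state is a dict: "time_s": time; "joints": joint angles; "qvel": joint speeds; "joint_torque": joint torques, N m; "tcp_pos": TCP position; "eef_rot": TCP orientation; "force": force on the tool from outside, world axes, zero at the start; "wrist_torque": the same for the moment, N m; "gripper_width": finger opening in mm; "gripper_force": force on a finger pad.
Only numpy, scipy, OpenCV 4.12 (cv2) and the standard library are available. Lean on these libraries where they do the work, as an engineer would, in place of code of your own. Each camera call takes 0.05 s, during which the arm holds its last target. There are 200 camera calls.

## Task

Sweep the three yellow mounted specimens along the bench top into the open front of the white-walled return bay, until each stands all the way inside it. Push them gently with the fingertips and keep them flat on the bench: never pick up, tip over or flick one. Leave the red specimen, the jar, the ring, the bottles and the screwdriver where they are.

Things in the scene. Friction and masses are not known exactly. Their poses are not given: they have to be found in the camera images.
- bay: fixed bay: three white walls 30 mm high, 8 mm thick, round a floor 260 mm wide (its y) and 90 mm deep (its x), a thin blue sheet level with the bench; no front wall or sill. Origin: middle of the open front edge, at bench height; x points from the mouth into the bay, away from the robot. Inner wall faces: back x = 90 mm, sides y = -130 and +130 mm; side walls begin at x = 0
- specimen_a: mounted specimen to be swept: yellow resin puck, upright cylinder 40 mm diameter, 24 mm high, about 60 g, a small bright steel section in its top face; stands loose on the bench. Origin: centre of its underside, z up
- specimen_b: mounted specimen to be swept: yellow resin puck, upright cylinder 40 mm diameter, 24 mm high, about 60 g, a small bright steel section in its top face; stands loose on the bench. Origin: centre of its underside, z up
- specimen_c: mounted specimen to be swept: yellow resin puck, upright cylinder 40 mm diameter, 24 mm high, about 60 g, a small bright steel section in its top face; stands loose on the bench. Origin: centre of its underside, z up
- red_specimen: specimen still being worked on, to be left alone: the same puck in red resin (40 mm diameter, 24 mm high, loose) with a brass section; it stands in the same row as the yellow ones. Origin: centre of its underside
- paste_jar: small jar with a blue cap, 44 mm diameter, 42 mm high, loose, at one side of the bay; leave alone. Origin: centre of its underside
- holder_ring: aluminium ring lying flat, 70 mm outer and 52 mm inner diameter, 18 mm high, loose, at one side of the bay; leave alone. Origin: centre of its underside
- bottle_red: white bottle with a red label, 60 mm diameter, 150 mm high, loose, standing on the left; leave alone. Origin: centre of its underside
- bottle_green: white bottle with a green label, 60 mm diameter, 150 mm high, loose, standing on the left; leave alone. Origin: centre of its underside
- screwdriver: screwdriver lying on the bench on the right, 170 mm long along its x, its red handle 26 mm thick, loose; leave alone. Origin: its middle, at bench height
Mind the look-alikes: they are no part of the job. What is shaped like the specimen_c but pink or purple is not meant.

How it is judged:
By the outcome, as a careful person would: the job done as asked, in the order asked, and still so for the second after the job is handed in, with the robot touching nothing.
It also fails if it takes over 70 s, if anything falls off the work surface, if the arm or the gripper's body presses on something with over 40 N, if the wrist force passes 120 N, or if a joint passes its speed limit or range.

## Working session

There is one attempt and no reset: what is moved stays moved. The work goes in short steps, Python scripts to look and compute and a shell command to move; the robot and the scene stay as the last step left them, time stands still between calls to the robot, and variables do not carry over. Pictures are saved under pics/ and viewed, at most 11 in all, crops included, and the job is handed in when it is done.

```bash
ls; mkdir -p pics; python3 - <<'E'
from station import telemetry, vision, r
import cv2,numpy as np
for n in("top","scene"):
    c=vision.camera(n); cv2.imwrite(f"pics/{n}0.png",c["pixels"]); np.savez(f"{n}0.npz",**c)
    print(n,c["K"].tolist(),np.round(c["R"],3).tolist(),c["t"])
o=telemetry.get_obs();print(o["tcp_pos"],o["eef_rot"],o["time_s"],o["gripper_width"])
E
```

```text
pics
top [[385.4974465476973, 0.0, 278.1921181210961], [0.0, 385.4974465476973, 211.33435585859115], [0.0, 0.0, 1.0]] [[-0.116, -0.993, -0.002], [-0.97, 0.114, -0.215], [0.214, -0.023, -0.977]] [  53.56743311  507.10122311 1130.46576267]
scene [[438.1724373165229, 0.0, 276.5127719164562], [0.0, 438.1724373165229, 209.89277226230877], [0.0, 0.0, 1.0]] [[0.524, 0.852, 0.014], [0.534, -0.315, -0.785], [-0.664, 0.418, -0.62]] [-273.97883218 -251.91125643 1667.38783957]
[180.50592624 649.98908224 204.84007197] [-3.14040923e+00  9.72535113e-05  2.87069661e+00] 0.1 93.41495344161531
```

View pics/top0.png

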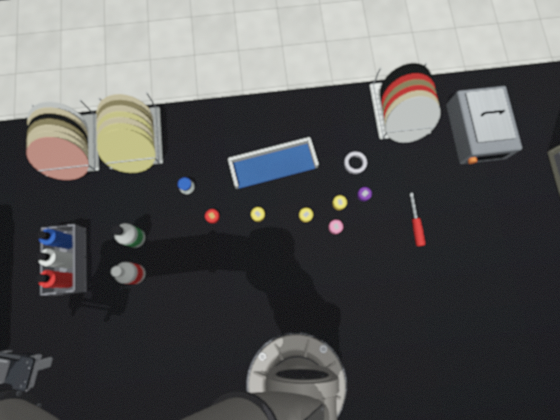

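View pics/scene0.png

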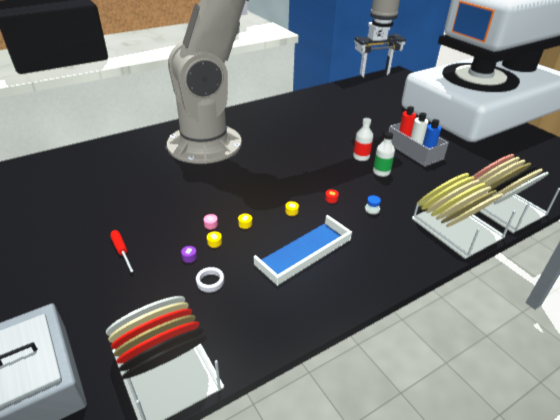

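The top view shows yellow pucks at about (258,214), (306,215) and (340,202). The look-alikes are red (212,216), pink (336,227) and purple (364,194). Also visible are the bay (273,162), ring (356,162), jar (185,185), bottles (130,236) and (128,272), and screwdriver (418,220). The scene view agrees: yellows at (292,208), (245,221) and (214,239). I choose the three yellow ones.

```bash
cat > h.py <<'E'
import cv2,numpy as np
from station import telemetry, vision, r
HSV=dict(yellow=((22,120,90),(36,255,255)),red=((0,170,90),(6,255,255)),pink=((160,60,120),(179,170,255)),
 purple=((125,90,50),(150,255,255)),blue=((100,120,60),(118,255,255)))
def pt(c,u,v,z):
    d=c["R"].T@np.linalg.inv(c["K"])@[u,v,1]; o=-c["R"].T@c["t"]
    return o+d*(z-o[2])/d[2]
def ray(c,u,v):
    d=c["R"].T@np.linalg.inv(c["K"])@[u,v,1]; return -c["R"].T@c["t"],d/np.linalg.norm(d)
def blobs(c,col,lo=30,hi=400):
    hsv=cv2.cvtColor(c["pixels"],cv2.COLOR_BGR2HSV); m=cv2.inRange(hsv,*map(np.array,HSV[col]))
    m=cv2.morphologyEx(m,cv2.MORPH_CLOSE,np.ones((5,5)))
    n,l,s,ce=cv2.connectedComponentsWithStats(m)
    return [(s[i,4],ce[i],l==i) for i in range(1,n) if lo<s[i,4]<hi]
def tri(c1,p1,c2,p2):
    o1,d1=ray(c1,*p1);o2,d2=ray(c2,*p2)
    A=np.stack([d1,-d2],1);x=np.linalg.lstsq(A,o2-o1,rcond=None)[0]
    a,b=o1+x[0]*d1,o2+x[1]*d2
    return (a+b)/2,np.linalg.norm(a-b)
def depthpts(c,m):
    v,u=np.nonzero(m&(c["range_z"]>0));z=c["range_z"][v,u]
    P=np.linalg.inv(c["K"])@np.stack([u,v,np.ones_like(u)])*z
    return (c["R"].T@(P-c["t"][:,None])).T
E
python3 - <<'E'
from h import *
T=dict(np.load("top0.npz"));S=dict(np.load("scene0.npz"))
for col in HSV:
    hi=8000 if col=="blue" else 400
    bt=blobs(T,col,30,hi);bs=blobs(S,col,30,hi)
    for a,ce,m in bt:
        p=pt(T,*ce,14)
        P=depthpts(T,m);P=P[P[:,2]>-20]
        dep=np.r_[np.median(P,0),np.percentile(P[:,2],90)] if len(P) else 0
        best=min(((tri(T,ce,S,c2)) for _,c2,_ in bs),key=lambda q:np.hypot(*(q[0]-p)[:2])+q[1],default=None)
        print(col,a,ce.round(1),p.round(0),"dep",np.round(dep,0),"tri",best and (best[0].round(0),best[1].round(1)))
# bay floor quads
for n,c in(("top",T),("scene",S)):
    for a,ce,m in blobs(c,"blue",900,8000):
        q=cv2.boxPoints(cv2.minAreaRect(np.argwhere(m)[:,::-1].astype(np.float32)))
        print(n,a,[pt(c,*k,0)[:2].round(0).tolist() for k in q])
ims=[cv2.resize(T["pixels"][140:250,170:430],None,fx=3,fy=3,interpolation=cv2.INTER_CUBIC)]
cv2.imwrite("pics/crop1.png",ims[0])
E
```

```text
yellow 113 [339.  202.3] [ 526. -204.   14.] dep [ 525. -203.   11.   25.] tri (array([ 525., -205.,   15.]), np.float64(3.1))
yellow 113 [257.5 213.7] [519.  59.  14.] dep [520.  59.  14.  26.] tri (array([518.,  58.,  15.]), np.float64(2.7))
yellow 113 [305.6 214.6] [498. -92.  14.] dep [496. -92.  16.  26.] tri (array([497., -93.,  15.]), np.float64(2.3))
red 279 [404.6  81.6] [ 922. -492.   14.] dep [ 855. -432.  143.  157.] tri (array([ 760., -427.,  291.]), np.float64(104.4))
red 149 [407.   92.5] [ 881. -492.   14.] dep [ 817. -434.  147.  157.] tri (array([ 737., -429.,  274.]), np.float64(94.4))
red 89 [212.3 215.8] [529. 203.  14.] dep [526. 201.  23.  27.] tri (array([528., 202.,  15.]), np.float64(1.2))
red 236 [418.1 232.1] [ 401. -436.   14.] dep [ 400. -432.   22.   26.] tri (array([ 401., -437.,   15.]), np.float64(2.3))
red 50 [138.2 274.3] [372. 444.  14.] dep [368. 429.  49.  59.] tri (array([375., 444.,  34.]), np.float64(16.5))
red 375 [ 56.6 279.3] [386. 693.  14.] dep [376. 642. 110. 128.] tri (array([380., 655.,  87.]), np.float64(5.2))
pink 136 [335.4 226.2] 
[... 196 characters left out ...]
-289.,   16.]), np.float64(2.2))
blue 2019 [273.4 166.1] [671.  -9.  14.] dep [676.  -9.   1.   4.] tri (array([672., -12.,   7.]), np.float64(6.5))
blue 155 [183.7 182.7] [649. 286.  14.] dep [641. 280.  42.  45.] tri (array([639., 278.,  40.]), np.float64(5.1))
blue 426 [ 56.5 238.8] [512. 695.  14.] dep [492. 644. 108. 129.] tri (array([499., 656.,  89.]), np.float64(7.3))
top 2019 [[703.0, 124.0], [742.0, -132.0], [650.0, -142.0], [613.0, 111.0]]
scene 5918 [[-264.0, 554.0], [-1734.0, 1503.0], [-1419.0, 2095.0], [-66.0, 902.0]]
scene 3182 [[-306.0, 1168.0], [-1646.0, 2591.0], [-1119.0, 2650.0], [-44.0, 1282.0]]
scene 1480 [[645.0, -124.0], [606.0, 138.0], [687.0, 114.0], [717.0, -134.0]]
```

View pics/crop1.png

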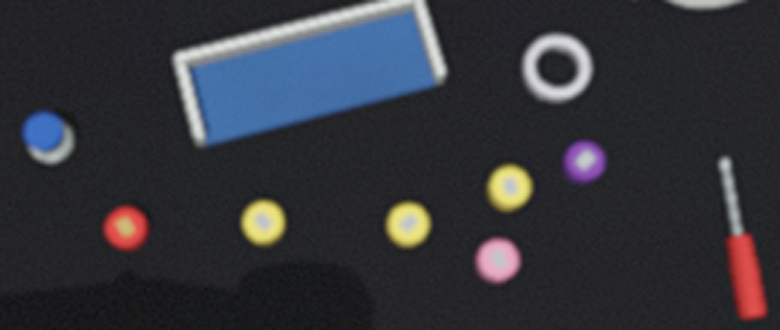

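The crop confirms three yellow pucks with steel sections. Red, pink and purple are excluded, and the bay mouth is clear. The puck heights check out (centroid about 15, tops about 25), as does the bay size (255 x 92).

In bay coordinates the front is at about (631,-15) with a yaw of about 8.2°. I will push with a two-finger cradle, C first. First I travel clear, over the bottles.

```bash
python3 -m creep '[{"travel":[-42,-25,-2],"turn":[0,0,0]},{"travel":[-42,-25,-2],"turn":[0,0,0]},{"travel":[-42,-25,-2],"turn":[0,0,0]},{"travel":[-42,-25,-2],"turn":[0,0,0]},{"travel":[-42,-25,-2],"turn":[0,0,0]},{"travel":[-42,-25,-2],"turn":[0,0,0]},{"travel":[-42,-25,-2],"turn":[0,0,0]},{"travel":[-42,-25,-2],"turn":[0,0,0]},{"travel":[-42,-25,-2],"turn":[0,0,0]},{"travel":[-42,-25,-2],"turn":[0,0,0]}]' 26 10
python3 -m creep '[{"travel":[0,0,0],"turn":[0,0,10]},{"travel":[0,0,0],"turn":[0,0,10]},{"travel":[0,0,0],"turn":[0,0,10]},{"travel":[0,0,0],"turn":[0,0,10]},{"travel":[0,0,0],"turn":[0,0,10]},{"travel":[0,0,0],"turn":[0,0,10]},{"travel":[0,0,0],"turn":[0,0,10]},{"travel":[0,0,0],"turn":[0,0,10]},{"travel":[0,0,0],"turn":[0,0,10]},{"travel":[0,0,0],"turn":[0,0,10]},{"travel":[0,0,0],"turn":[0,0,10]},{"travel":[0,0,0],"turn":[0,0,10]}]'
cat >> h.py <<'E'
def go(x,y,z,yaw_deg):
    "shift in current tool axes + turn to a goal"
    from scipy.spatial.transform import Rotation as Ro
    o=telemetry.get_obs();R=Ro.from_euler("xyz",o["eef_rot"])
    G=Ro.from_euler("xyz",[180,0,yaw_deg],degrees=True)
    print("at",o["tcp_pos"].round(1),np.degrees(o["eef_rot"]).round(1),"w",round(o["gripper_width"],1),"F",np.round(o["force"],1),"t",o["time_s"],"q",np.round(o["joints"],2))
    print("travel",R.inv().apply(np.array([x,y,z])-o["tcp_pos"]).round(1),"turn",np.degrees((R.inv()*G).as_rotvec()).round(1))
O=np.array([631,-15.]);a=np.radians(8.2);EX=np.array([np.cos(a),np.sin(a)]);EY=np.array([-EX[1],EX[0]])
def loc(p): d=np.array(p[:2])-O; return np.array([d@EX,d@EY])
def wor(l): return O+l[0]*EX+l[1]*EY
def plan(p,tgt,back=50):
    "start point behind puck p (world), end tool point, yaw"
    g=wor(tgt);d=g-np.array(p[:2]);L=np.linalg.norm(d);d/=L
    return np.array(p[:2])-back*d, g-23*d, np.degrees(np.arctan2(d[1],d[0]))
E
python3 - <<'E'
from h import *
for n,p,t in(("C",(526,-204.5),(45,-50)),("B",(498,-92.5),(45,20)),("A",(519,58.5),(45,88))):
    s,e,y=plan(p,t);print(n,s.round(1),e.round(1),round(y,1),"loc",loc(p).round(0))
    if n=="C": go(*s,120,y)
E
```

```text
time_s: 1.35
tcp_pos: [519.1, 295.8, 225.4]
eef_rot: [-3.141, -0.0, 2.871]
force: [-0.1, 0.3, -0.3]
gripper_width: 26.1
gripper_force: 0.0
time_s: 2.85
tcp_pos: [518.2, 297.0, 225.2]
eef_rot: [-3.142, 0.001, 0.771]
force: [-0.1, 0.5, -0.5]
gripper_width: 25.9
gripper_force: 0.0
C [ 489.5 -238.6] [665.9 -73.8] 43.1 loc [-131. -173.]
at [518.2 297.  225.2] [-180.     0.    44.2] w 25.9 F [-0.1  0.5 -0.5] t 2.85 q [-1.15  0.33  0.66  1.79 -0.22  1.1  -1.21]
travel [-393.7  364.3  105.4] turn [-0.   0.   1.1]
B [ 455. -118.] [ 6.529e+02 -5.000e-01] 30.7 loc [-143.  -58.]
A [469.5  51.6] [640.2  75.4] 7.9 loc [-100.   89.]
```

```bash
python3 -m creep '[{"travel":[-36,33,9],"turn":[0,0,1]},{"travel":[-36,33,9],"turn":[0,0,0]},{"travel":[-36,33,9],"turn":[0,0,0]},{"travel":[-36,33,9],"turn":[0,0,0]},{"travel":[-36,33,9],"turn":[0,0,0]},{"travel":[-36,33,9],"turn":[0,0,0]},{"travel":[-36,33,9],"turn":[0,0,0]},{"travel":[-36,33,9],"turn":[0,0,0]},{"travel":[-36,33,9],"turn":[0,0,0]},{"travel":[-36,33,9],"turn":[0,0,0]},{"travel":[-34,34,15],"turn":[0,0,0]},{"travel":[0,0,0],"turn":[0,0,0]}]'
python3 - <<'E'
from h import *
go(489.5,-238.6,8,43.1)
T=vision.camera("top")
for col in("yellow","pink","purple"):
    for a_,ce,m in blobs(T,col): print(col,a_,pt(T,*ce,15).round(0))
c=vision.camera("wrist"); cv2.imwrite("pics/w1.png",c["pixels"])
E
```

```text
time_s: 4.35
tcp_pos: [482.0, -242.0, 119.6]
eef_rot: [-3.141, 0.002, 0.753]
force: [0.2, -0.5, 0.4]
gripper_width: 25.9
gripper_force: 0.0
at [ 482.  -242.   119.6] [-1.80e+02  1.00e-01  4.32e+01] w 25.9 F [ 0.2 -0.5  0.4] t 4.35 q [-0.28  0.39  0.78  2.03 -0.36  0.86 -0.12]
travel [  8.    2.7 111.6] turn [-0.   0.1  0.1]
yellow 76 [ 531. -198.   15.]
yellow 119 [518.  60.  15.]
yellow 139 [499. -92.  15.]
```

View pics/w1.png

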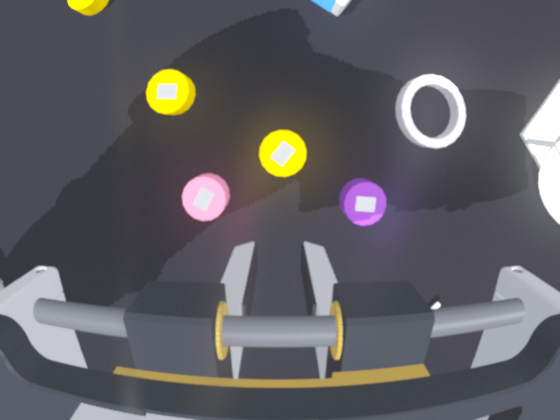

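The wrist view shows yellow C at (283,153), straight ahead of the two fingertips (about x=279). Pink is at (206,197) and purple at (364,202), both clear at the sides. Next I descend.

```bash
python3 -m creep '[{"travel":[4,1,28],"turn":[0,0,0]},{"travel":[4,2,30],"turn":[0,0,0]},{"travel":[0,0,28],"turn":[0,0,0]},{"travel":[0,0,16],"turn":[0,0,0]},{"travel":[0,0,8],"turn":[0,0,0]},{"travel":[0,0,0],"turn":[0,0,0]}]'
python3 - <<'E'
from h import *
go(665.9,-73.8,8,43.1)
E
```

```text
time_s: 5.2
tcp_pos: [491.9, -234.6, 10.7]
eef_rot: [3.142, -0.0, 0.759]
force: [0.6, 0.3, -0.3]
gripper_width: 26.1
gripper_force: 0.0
at [ 491.9 -234.6   10.7] [180.   -0.   43.5] w 26.1 F [ 0.6  0.3 -0.3] t 5.2 q [-0.16  0.56  0.63  2.07 -0.53  0.67  0.01]
travel [236.9   3.1   2.7] turn [ 0.  -0.   0.4]
```

```bash
python3 -m creep '[{"travel":[6,0,2],"turn":[0,0,0]},{"travel":[6,1,0],"turn":[0,0,0]},{"travel":[5,1,0],"turn":[0,0,0]},{"travel":[5,1,0],"turn":[0,0,0]},{"travel":[5,0,0],"turn":[0,0,0]},{"travel":[6,0,0],"turn":[0,0,0]},{"travel":[8,0,0],"turn":[0,0,0]},{"travel":[8,0,0],"turn":[0,0,0]},{"travel":[9,0,0],"turn":[0,0,0]},{"travel":[9,0,0],"turn":[0,0,0]},{"travel":[8,0,0],"turn":[0,0,0]},{"travel":[5,0,0],"turn":[0,0,0]}]'
python3 - <<'E'
from h import *
go(665.9,-73.8,8,43.1)
c=vision.camera("wrist"); cv2.imwrite("pics/w2.png",c["pixels"])
E
```

```text
time_s: 6.7
tcp_pos: [552.2, -181.6, 8.5]
eef_rot: [3.142, 0.0, 0.759]
force: [0.1, -0.2, 0.8]
gripper_width: 25.7
gripper_force: 0.4
at [ 552.2 -181.6    8.5] [180.    0.   43.5] w 25.7 F [ 0.1 -0.2  0.8] t 6.7 q [-0.27  0.61  0.63  1.99 -0.55  0.71 -0.11]
travel [1.566e+02 1.000e-01 5.000e-01] turn [0.  0.  0.4]
```

View pics/w2.png

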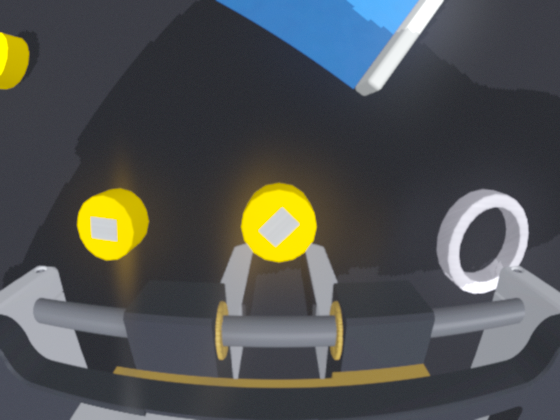

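The puck sits in the cradle at (279,222). The wall end at (370,85) lies to the right of the path, with room to spare.

```bash
python3 -m creep '[{"travel":[6,0,0],"turn":[0,0,0]},{"travel":[8,0,0],"turn":[0,0,0]},{"travel":[10,0,0],"turn":[0,0,0]},{"travel":[10,0,0],"turn":[0,0,0]},{"travel":[10,0,0],"turn":[0,0,0]},{"travel":[10,0,0],"turn":[0,0,0]},{"travel":[10,0,0],"turn":[0,0,0]},{"travel":[10,0,0],"turn":[0,0,0]},{"travel":[10,0,0],"turn":[0,0,0]},{"travel":[10,0,0],"turn":[0,0,0]},{"travel":[8,0,0],"turn":[0,0,0]},{"travel":[5,0,0],"turn":[0,0,0]}]'
python3 - <<'E'
from h import *
go(665.9,-73.8,8,43.1)
T=vision.camera("top")
for a_,ce,m in blobs(T,"yellow"): p=pt(T,*ce,15);print(a_,p.round(0),loc(p).round(0))
c=vision.camera("wrist"); cv2.imwrite("pics/w3.png",c["pixels"])
E
```

```text
time_s: 8.25
tcp_pos: [629.8, -108.0, 8.4]
eef_rot: [3.142, 0.0, 0.759]
force: [-0.6, -0.7, -0.3]
gripper_width: 26.0
gripper_force: 0.3
at [ 629.8 -108.     8.4] [180.    0.   43.5] w 26.0 F [-0.6 -0.7 -0.3] t 8.25 q [-0.38  0.69  0.62  1.86 -0.56  0.78 -0.27]
travel [49.7  0.1  0.4] turn [0.  0.  0.4]
164 [499. -92.  15.] [-142.  -58.]
```

View pics/w3.png

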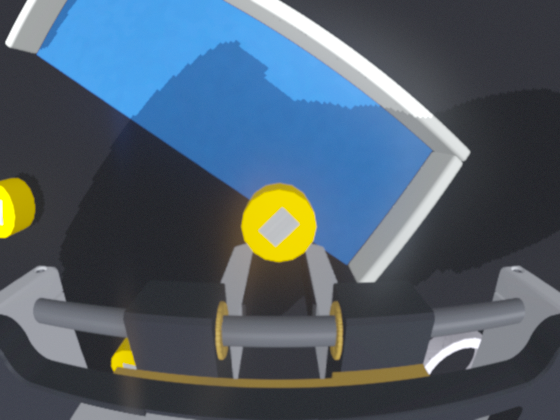

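The puck is entering the mouth at (279,222) and the right wall end is clear of the finger. I finish the push, back off and lift.

```bash
python3 -m creep '[{"travel":[6,0,0],"turn":[0,0,0]},{"travel":[8,0,0],"turn":[0,0,0]},{"travel":[10,0,0],"turn":[0,0,0]},{"travel":[10,0,0],"turn":[0,0,0]},{"travel":[8,0,0],"turn":[0,0,0]},{"travel":[5,0,0],"turn":[0,0,0]},{"travel":[3,0,0],"turn":[0,0,0]},{"travel":[0,0,0],"turn":[0,0,0]},{"travel":[-5,0,0],"turn":[0,0,0]},{"travel":[-10,0,0],"turn":[0,0,0]},{"travel":[-15,0,0],"turn":[0,0,0]}]'
python3 -m creep '[{"travel":[-5,0,-20],"turn":[0,0,0]},{"travel":[0,0,-30],"turn":[0,0,0]},{"travel":[-10,0,-30],"turn":[0,0,0]},{"travel":[0,0,0],"turn":[0,0,0]}]'
python3 - <<'E'
from h import *
go(455,-118,70,30.7)
T=vision.camera("top");S=vision.camera("scene")
for c in (T,S):
  for a_,ce,m in blobs(c,"yellow"): p=pt(c,*ce,15);print(a_,p.round(0),loc(p).round(0))
E
```

```text
time_s: 9.72
tcp_pos: [643.2, -95.4, 8.5]
eef_rot: [3.142, 0.0, 0.759]
force: [-0.7, -0.1, -0.2]
gripper_width: 26.0
gripper_force: 0.0
time_s: 10.22
tcp_pos: [634.0, -106.1, 92.0]
eef_rot: [3.139, -0.003, 0.758]
force: [-0.4, -0.2, 0.5]
gripper_width: 26.3
gripper_force: 0.0
at [ 634.  -106.1   92. ] [179.8  -0.2  43.4] w 26.3 F [-0.4 -0.2  0.5] t 10.225 q [-0.44  0.59  0.71  1.81 -0.48  0.91 -0.33]
travel [-138.3 -114.5   21.2] turn [ 0.1 -0.2 12.7]
63 [489. -98.  15.] [-153.  -62.]
165 [746. 527.  15.] [191. 520.]
189 [517.  57.  15.] [-103.   88.]
161 [503. -99.  15.] [-139.  -64.]
201 [682. -59.  15.] [ 45. -51.]
```

C is at bay (45,-51), as planned. Next is B.

```bash
python3 -m creep '[{"travel":[-20,-16,0],"turn":[0,0,0]},{"travel":[-30,-26,2],"turn":[0,0,0]},{"travel":[-34,-28,4],"turn":[0,0,0]},{"travel":[-30,-26,5],"turn":[0,0,0]},{"travel":[-24,-18,5],"turn":[0,0,0]},{"travel":[0,0,5],"turn":[0,0,6]},{"travel":[0,0,0],"turn":[0,0,7]},{"travel":[0,0,0],"turn":[0,0,0]}]'
python3 - <<'E'
from h import *
go(455,-118,8,30.7)
T=vision.camera("top");S=vision.camera("scene")
for c in (T,S):
  for a_,ce,m in blobs(c,"yellow"): p=pt(c,*ce,15);print(a_,p.round(0),loc(p).round(0))
c=vision.camera("wrist"); cv2.imwrite("pics/w4.png",c["pixels"])
E
```

```text
time_s: 11.32
tcp_pos: [454.2, -117.0, 67.1]
eef_rot: [-3.141, 0.001, 0.533]
force: [-0.1, 0.4, 0.5]
gripper_width: 26.1
gripper_force: 0.0
at [ 454.2 -117.    67.1] [-1.80e+02  1.00e-01  3.05e+01] w 26.1 F [-0.1  0.4  0.5] t 11.325 q [-0.57  0.39  0.83  2.21 -0.44  0.71 -0.47]
travel [ 0.3  1.3 59.1] turn [-0.   0.1 -0.2]
32 [674. -56.  15.] [ 37. -47.]
119 [519.  60.  15.] [-100.   90.]
171 [746. 527.  15.] [191. 520.]
189 [517.  57.  15.] [-103.   88.]
198 [498. -95.  15.] [-143.  -60.]
195 [683. -60.  15.] [ 45. -52.]
```

View pics/w4.png

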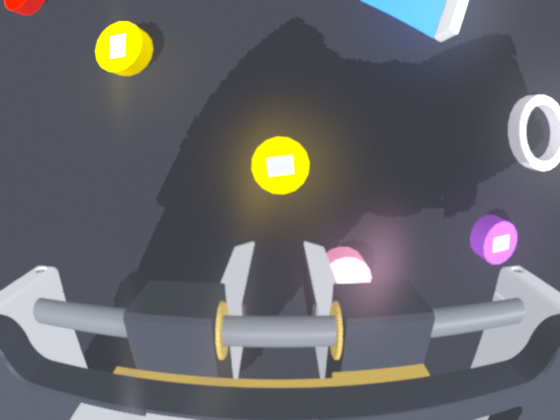

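B is centred at (280,165). Pink at (345,265) is beside and behind the right finger, with a computed clearance of about 19 mm, so I descend.

```bash
python3 -m creep '[{"travel":[0,0,20],"turn":[0,0,0]},{"travel":[0,0,20],"turn":[0,0,0]},{"travel":[0,0,12],"turn":[0,0,0]},{"travel":[0,0,6],"turn":[0,0,0]},{"travel":[0,0,0],"turn":[0,0,0]},{"travel":[6,0,0],"turn":[0,0,0]},{"travel":[6,0,0],"turn":[0,0,0]},{"travel":[5,0,0],"turn":[0,0,0]},{"travel":[5,0,0],"turn":[0,0,0]},{"travel":[5,0,0],"turn":[0,0,0]},{"travel":[6,0,0],"turn":[0,0,0]},{"travel":[5,0,0],"turn":[0,0,0]}]'
python3 - <<'E'
from h import *
go(652.9,-0.5,8,30.7)
E
```

```text
time_s: 12.98
tcp_pos: [487.5, -97.7, 9.5]
eef_rot: [3.142, 0.0, 0.532]
force: [-0.6, -0.0, 0.4]
gripper_width: 25.4
gripper_force: 0.2
at [487.5 -97.7   9.5] [180.    0.   30.5] w 25.4 F [-0.6 -0.   0.4] t 12.975 q [-0.49  0.53  0.7   2.18 -0.59  0.63 -0.41]
travel [1.918e+02 1.000e-01 1.400e+00] turn [ 0.   0.  -0.2]
```

```bash
python3 -m creep '[{"travel":[6,0,1],"turn":[0,0,0]},{"travel":[8,0,0],"turn":[0,0,0]},{"travel":[10,0,0],"turn":[0,0,0]},{"travel":[10,0,0],"turn":[0,0,0]},{"travel":[10,0,0],"turn":[0,0,0]},{"travel":[10,0,0],"turn":[0,0,0]},{"travel":[10,0,0],"turn":[0,0,0]},{"travel":[10,0,0],"turn":[0,0,0]},{"travel":[10,0,0],"turn":[0,0,0]},{"travel":[10,0,0],"turn":[0,0,0]},{"travel":[8,0,0],"turn":[0,0,0]},{"travel":[5,0,0],"turn":[0,0,0]}]'
python3 - <<'E'
from h import *
go(652.9,-0.5,8,30.7)
c=vision.camera("wrist"); cv2.imwrite("pics/w5.png",c["pixels"])
E
```

```text
time_s: 14.48
tcp_pos: [579.8, -43.4, 8.4]
eef_rot: [3.142, 0.0, 0.532]
force: [0.1, 0.4, 0.1]
gripper_width: 26.2
gripper_force: 0.3
at [579.8 -43.4   8.4] [180.    0.   30.5] w 26.2 F [0.1 0.4 0.1] t 14.475 q [-0.55  0.64  0.69  1.99 -0.6   0.72 -0.53]
travel [84.7  0.1  0.4] turn [ 0.   0.  -0.2]
```

View pics/w5.png

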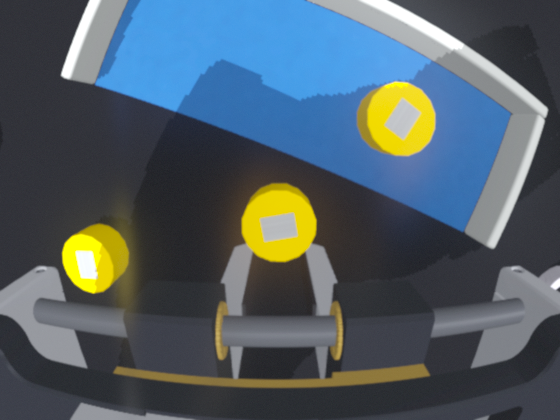

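B is cradled at (279,222), C stands inside the bay at (396,118), and A at (95,258) is clear of the fingers. I finish the push.

```bash
python3 -m creep '[{"travel":[6,0,0],"turn":[0,0,0]},{"travel":[8,0,0],"turn":[0,0,0]},{"travel":[10,0,0],"turn":[0,0,0]},{"travel":[10,0,0],"turn":[0,0,0]},{"travel":[10,0,0],"turn":[0,0,0]},{"travel":[10,0,0],"turn":[0,0,0]},{"travel":[10,0,0],"turn":[0,0,0]},{"travel":[9,0,0],"turn":[0,0,0]},{"travel":[6,0,0],"turn":[0,0,0]},{"travel":[4,0,0],"turn":[0,0,0]},{"travel":[2,0,0],"turn":[0,0,0]},{"travel":[0,0,0],"turn":[0,0,0]}]'
python3 -m creep '[{"travel":[-5,0,0],"turn":[0,0,0]},{"travel":[-10,0,0],"turn":[0,0,0]},{"travel":[-15,0,0],"turn":[0,0,0]},{"travel":[-5,0,-20],"turn":[0,0,0]},{"travel":[0,0,-30],"turn":[0,0,0]},{"travel":[0,0,-20],"turn":[0,0,0]},{"travel":[0,0,0],"turn":[0,0,0]}]'
python3 - <<'E'
from h import *
go(469.5,51.6,80,7.9)
T=vision.camera("top");S=vision.camera("scene")
for c in (T,S):
  for a_,ce,m in blobs(c,"yellow"): p=pt(c,*ce,15);print(a_,p.round(0),loc(p).round(0))
E
```

```text
time_s: 16.02
tcp_pos: [652.7, -0.5, 8.5]
eef_rot: [3.142, 0.0, 0.532]
force: [0.4, 0.0, 0.3]
gripper_width: 25.8
gripper_force: 0.0
time_s: 16.9
tcp_pos: [623.5, -18.1, 80.5]
eef_rot: [3.141, -0.003, 0.532]
force: [0.2, 0.4, 0.2]
gripper_width: 26.0
gripper_force: 0.0
at [623.5 -18.1  80.5] [180.   -0.2  30.5] w 26.0 F [0.2 0.4 0.2] t 16.9 q [-0.63  0.6   0.77  1.87 -0.53  0.89 -0.65]
travel [ -97.4 -138.2    0.2] turn [ 0.  -0.2 22.6]
164 [746. 527.  15.] [191. 521.]
181 [673.   9.  15.] [45. 18.]
201 [683. -59.  15.] [ 45. -51.]
```

```bash
python3 -m creep '[{"travel":[-14,-20,0],"turn":[0,0,0]},{"travel":[-20,-28,0],"turn":[0,0,0]},{"travel":[-25,-36,0],"turn":[0,0,0]},{"travel":[-22,-32,0],"turn":[0,0,0]},{"travel":[-16,-22,0],"turn":[0,0,0]},{"travel":[0,0,5],"turn":[0,0,7]},{"travel":[0,0,5],"turn":[0,0,8]},{"travel":[0,0,5],"turn":[0,0,8]},{"travel":[0,0,0],"turn":[0,0,0]}]'
python3 - <<'E'
from h import *
go(469.5,51.6,8,7.9)
T=vision.camera("top");S=vision.camera("scene")
for c in (T,S):
  for a_,ce,m in blobs(c,"yellow"): p=pt(c,*ce,15);print(a_,p.round(0),loc(p).round(0))
c=vision.camera("wrist"); cv2.imwrite("pics/w6.png",c["pixels"])
E
```

```text
time_s: 18.12
tcp_pos: [468.3, 51.2, 62.7]
eef_rot: [3.14, 0.002, 0.131]
force: [-0.3, -0.1, -0.2]
gripper_width: 25.9
gripper_force: 0.0
at [468.3  51.2  62.7] [1.799e+02 1.000e-01 7.500e+00] w 25.9 F [-0.3 -0.1 -0.2] t 18.125 q [-1.01  0.45  0.94  2.22 -0.55  0.73 -1.12]
travel [ 1.3 -0.3 54.7] turn [ 0.1  0.1 -0.4]
57 [678. -56.  15.] [ 41. -47.]
55 [667.  10.  15.] [39. 20.]
164 [746. 528.  15.] [191. 521.]
185 [518.  57.  15.] [-102.   87.]
177 [673.   9.  15.] [45. 18.]
201 [683. -59.  15.] [ 45. -51.]
```

View pics/w6.png

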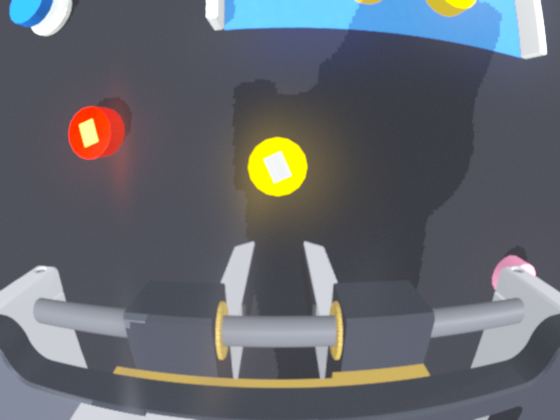

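A is centred at (277,166). Red is well to the left at (96,133), and the left wall end at (215,20) clears the path. I descend and push.

```bash
python3 -m creep '[{"travel":[0,0,20],"turn":[0,0,0]},{"travel":[0,0,18],"turn":[0,0,0]},{"travel":[0,0,12],"turn":[0,0,0]},{"travel":[0,0,4],"turn":[0,0,0]},{"travel":[0,0,0],"turn":[0,0,0]},{"travel":[6,0,0],"turn":[0,0,0]},{"travel":[6,0,0],"turn":[0,0,0]},{"travel":[5,0,0],"turn":[0,0,0]},{"travel":[5,0,0],"turn":[0,0,0]},{"travel":[5,0,0],"turn":[0,0,0]},{"travel":[6,0,0],"turn":[0,0,0]},{"travel":[6,0,0],"turn":[0,0,0]}]'
python3 - <<'E'
from h import *
go(640.2,75.4,8,7.9)
E
```

```text
time_s: 19.77
tcp_pos: [508.0, 56.6, 9.5]
eef_rot: [3.142, 0.0, 0.131]
force: [-0.1, -0.2, 0.4]
gripper_width: 26.1
gripper_force: 0.2
at [508.   56.6   9.5] [180.    0.    7.5] w 26.1 F [-0.1 -0.2  0.4] t 19.775 q [-0.86  0.58  0.8   2.15 -0.68  0.67 -1.03]
travel [133.6  -1.4   1.4] turn [ 0.   0.  -0.4]
```

```bash
python3 -m creep '[{"travel":[7,0,1],"turn":[0,0,0]},{"travel":[8,0,0],"turn":[0,0,0]},{"travel":[10,0,0],"turn":[0,0,0]},{"travel":[10,0,0],"turn":[0,0,0]},{"travel":[10,0,0],"turn":[0,0,0]},{"travel":[10,0,0],"turn":[0,0,0]},{"travel":[10,0,0],"turn":[0,0,0]},{"travel":[8,0,0],"turn":[0,0,0]},{"travel":[5,0,0],"turn":[0,0,0]}]'
python3 - <<'E'
from h import *
go(640.2,75.4,8,7.9)
c=vision.camera("wrist"); cv2.imwrite("pics/w7.png",c["pixels"])
E
```

```text
time_s: 20.9
tcp_pos: [585.4, 66.7, 8.4]
eef_rot: [3.141, 0.0, 0.131]
force: [-0.9, 0.3, -0.2]
gripper_width: 26.0
gripper_force: 0.3
at [585.4  66.7   8.4] [180.    0.    7.5] w 26.0 F [-0.9  0.3 -0.2] t 20.9 q [-0.79  0.68  0.77  1.98 -0.69  0.76 -1.05]
travel [55.5 -1.5  0.4] turn [ 0.   0.  -0.4]
```

View pics/w7.png

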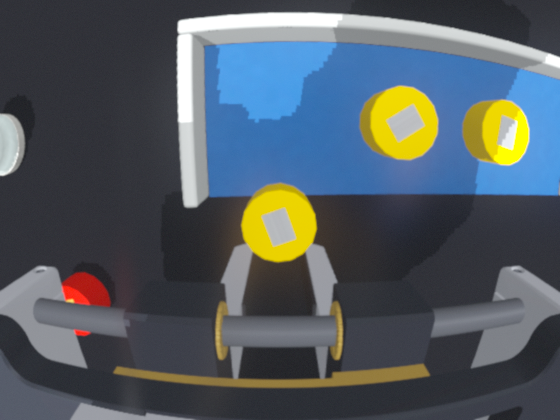

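A is cradled at (279,222), midway between the left wall and B at (400,123). I make the last push, then retreat high.

```bash
python3 -m creep '[{"travel":[6,0,0],"turn":[0,0,0]},{"travel":[9,0,0],"turn":[0,0,0]},{"travel":[10,0,0],"turn":[0,0,0]},{"travel":[10,0,0],"turn":[0,0,0]},{"travel":[9,0,0],"turn":[0,0,0]},{"travel":[6,0,0],"turn":[0,0,0]},{"travel":[4,0,0],"turn":[0,0,0]},{"travel":[2,0,0],"turn":[0,0,0]},{"travel":[0,0,0],"turn":[0,0,0]},{"travel":[-5,0,0],"turn":[0,0,0]},{"travel":[-10,0,0],"turn":[0,0,0]},{"travel":[-15,0,0],"turn":[0,0,0]}]'
python3 -m creep '[{"travel":[-5,0,-20],"turn":[0,0,0]},{"travel":[0,0,-35],"turn":[0,0,0]},{"travel":[0,0,-40],"turn":[0,0,0]},{"travel":[-25,0,-40],"turn":[0,0,0]},{"travel":[-35,0,-35],"turn":[0,0,0]},{"travel":[-35,0,-20],"turn":[0,0,0]},{"travel":[-35,0,-10],"turn":[0,0,0]},{"travel":[-10,0,0],"turn":[0,0,0]},{"travel":[0,0,0],"turn":[0,0,0]}]'
python3 - <<'E'
from h import *
go(640.2,75.4,8,7.9)
T=vision.camera("top");S=vision.camera("scene")
for n,c in (("T",T),("S",S)):
  for col in("yellow","red","pink","purple"):
    for a_,ce,m in blobs(c,col):
      p=pt(c,*ce,15)
      if 350<p[0]<800 and abs(p[1])<320: print(n,col,a_,p.round(0),loc(p).round(0))
cv2.imwrite("pics/s9.png",S["pixels"])
E
```

```text
time_s: 22.45
tcp_pos: [609.7, 69.9, 8.4]
eef_rot: [3.142, 0.0, 0.13]
force: [-0.0, -1.3, 0.3]
gripper_width: 25.6
gripper_force: 0.0
time_s: 23.58
tcp_pos: [466.4, 51.7, 209.0]
eef_rot: [-3.138, -0.0, 0.131]
force: [1.0, -0.2, -0.4]
gripper_width: 26.1
gripper_force: 0.0
at [466.4  51.7 209. ] [-179.8   -0.     7.5] w 26.1 F [ 1.  -0.2 -0.4] t 23.575 q [-1.37  0.16  1.26  2.09 -0.18  1.01 -1.45]
travel [175.4  -0.  201. ] turn [-0.2 -0.  -0.4]
T yellow 75 [682. -56.  15.] [ 45. -48.]
T red 58 [528. 210.  15.] [-70. 238.]
T pink 128 [ 450. -182.   15.] [-203. -139.]
T purple 196 [ 544. -288.   15.] [-125. -258.]
S yellow 358 [669.  42.  15.] [45. 51.]
S yellow 201 [683. -59.  15.] [ 45. -51.]
S red 163 [528. 201.  15.] [-71. 229.]
S pink 140 [ 452. -183.   15.] [-201. -141.]
S purple 255 [ 543. -290.   15.] [-127. -259.]
```

View pics/s9.png

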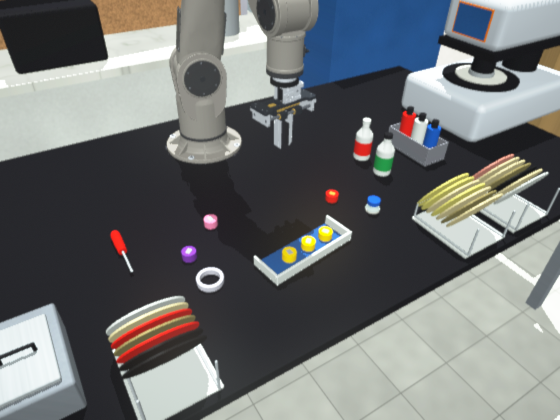

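All three yellow pucks stand inside the bay, at about (289,254), (308,243) and (325,233). The red puck (332,196), pink, purple, ring, jar, bottles and screwdriver look unmoved.

```bash
python3 -c "
from station import r
print(r.close_job())"
```

```text
the job is handed in; nothing more can be done
None
```

I swept the three yellow specimens flat into the return bay and handed the job in at about 24 s; the last images showed all three fully inside and everything else unmoved, but no verdict came back.

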